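# Switch the vacuum selector to branch three

### The arm

A 7-joint arm with a two-finger parallel gripper is mounted at the origin on the work surface. World frame = base frame: x ahead of the robot, y to its left, z up, the work surface at z = 0. Lengths are in m, angles in rad, forces in N, time in s.
With the tool pointing down it reaches from about 0.425 to 0.95 m from the base axis. Payload 16.7 kg.
Tool frame: the origin (TCP) lies between the finger pads; the fingertips stand 14 mm ahead of it and the grasp point (between the pads) lies 5 mm behind it (arm.tip_reach is the z of the fingertips in the tool frame, in m); z points along the fingers, y is the direction in which the jaws open and shut (so a half turn about z gives the same grasp; the last joint's range is limited). The gripper opens to 94 mm and grips with 3 to 60 N. Pads are 16 mm wide; open, the fingers measure 119 mm over their backs; the gripper's body (75 mm by 177 mm) begins 78 mm behind the grasp point.
Start: joints at [1.143, 0.426, 0.074, 1.606, -0.034, 1.111, -0.067], TCP at [0.186, -0.649, 0.219] pointing down, gripper open.
Joint ranges: [-2.85, 2.85], [-0.5, 2.14], [-1.23, 1.37], [0.21, 2.46], [-1.02, 4.16], [0.16, 2.05], [-2.73, 2.73]. Speed limits (rad/s): [1.89, 1.89, 2.39, 2.39, 3.01, 3.01, 3.01].

### API

Orientations are given as a unit quaternion [w, x, y, z].
In Python, from workcell import arm, vision, ticket gives the robot as it stands. Calls block until the motion is done:
- arm.reach(position, orientation): joint-space move of the TCP to a pose.
- arm.move_l(position, ori=None, v=0.15, guard=None): straight line of the TCP; ori=None keeps the orientation; v is the mean speed in m/s. With guard (N) it stops when the force on the tool has changed by that much, and returns True; else False.
- arm.set_joints(angles): joint-space move.
- arm.move_gripper(opening, grasp_force=None): opening from 0.0 (shut) to 1.0 (fully open); grasp_force is the grip in N (None keeps the last); returns when the fingers have stopped.
- arm.sleep(seconds).
- arm.inverse_kinematics(position, orientation): joint angles nearest the present ones, or None.
- arm.sense(): the state.
- vision.camera(name): name is "scene" or "top"; returns the picture (400x640x3 uint8, red, green, blue); there is no depth.
- vision.get_calibration(name): a dict with "intrinsics" (3x3 intrinsics, pixels), "extrinsics" (4x4, takes a point from camera to world coordinates). Camera axes: x right, y up, looking along -z (the intrinsics and any distortion apply to the point x, -y, -z); pixel columns grow to the right and rows downward; lengths in m; the calibration is good to about 2 mm. A picture is of the moment at which its call begins. get_calibration takes no time and is no camera call.
A pose or a line that the arm cannot do raises arm.PlanningError and nothing moves.
- ticket.finish_job(): hands the job in, once; it reports no verdict.
The state is a dict: "time": time; "joint_pos": joint angles; "joint_velocities": joint speeds; "joint_torque": joint torques, N m; "ee_pos": TCP position; "eef_rot": TCP orientation; "force": force on the tool from outside, world axes, zero at the start; "moment": the same for the moment, N m; "grip_width": opening from 0.0 (shut) to 1.0 (fully open).
Only numpy, scipy, OpenCV 4.12 (cv2) and the standard library are available. Lean on these libraries where they do the work, as an engineer would, in place of code of your own. Each camera call takes 0.05 s, during which the arm holds its last target.

### The job

Switch the bench vacuum selector to branch three by pushing its lever with the fingers: bring the lever to the H gate's cross passage, push it across to the right-hand side, then forward (away from the robot) until it is fully home in the third slot, the far right one as seen from the robot. Do not run it into the fourth slot (near right), do not pinch or force the lever, and leave the labware around it standing where it is.

Things in the scene. Friction and masses are not known exactly. Their poses are not given: they have to be found in the camera images.
- selector: grey selector box fixed to the bench, 240 (x) by 220 (y) by 90 mm tall, origin at the centre of its underside; its x axis points forward (away from the robot; the box is turned by up to 0.4 rad), y to its left. Its steel top has an H-shaped gate. Slots: first far left, second near left, third far right, fourth near right. Only the vial stands on its top
- gate (a point): centre of the H gate, level with the top of the plate (90 mm above the bench). In the box's axes the two slots run along x, centred 24 mm to the left and right of here, 18 mm wide, reaching 29 mm forward and 29 mm back; a cross passage 18 mm wide along y joins them at the middle, its corners rounded at 6 mm
- neutral_right (a point): where the cross passage meets the right-hand slots, at the top of the plate
- slot3_end (a point): far end wall of the third slot (middle of its width), at the top of the plate
- handle (a point): centre of the lever's handle, a black square bar 30 x 30 mm and 60 mm long along the lever, its faces square to the box when upright. 120 mm from the pivot; the handle's ends are 90 and 150 mm from the pivot
- lever: the lever: 10 mm steel rod with the handle on it, origin at its pivot, 60 mm below the gate's centre (30 mm above the bench), z along the rod. It tilts both ways within the gate, whose walls hold the rod, and starts somewhere along the left-hand slots. It stays where it is left (friction: about 2.5 N at the handle moves it)
- cross (a joint): sideways tilt of the lever, rad: about -0.38 in the left-hand slots, +0.38 in the right-hand slots (positive leans to the box's right, -y); play 0.06 either way
- stick (a joint): fore-and-aft tilt of the lever, rad: positive leans forward (the box's +x); within about 0.06 of 0 in the cross passage, about +0.36 at the far end of a slot, -0.36 at the near end
- face_far: far (+x) face of the handle, origin at its centre
- face_near: near (-x) face of the handle, origin at its centre
- face_left: left (+y) face of the handle, origin at its centre
- face_right: right (-y) face of the handle, origin at its centre
- vial: small brown capped vial, 26 mm across and 58 mm tall, standing loose on the far right corner of the selector's top; loose, to be left alone; origin at the centre of its underside
- beaker: clear glass beaker, 72 mm across, 85 mm tall, to the far left of the selector; loose, to be left alone; origin at the centre of its underside
- reagent: brown glass reagent jar with white cap, 64 mm across, 130 mm tall, to the right of the selector; loose, to be left alone; origin at the centre of its underside
- cylinder: white plastic measuring cylinder, foot 60 mm across, 144 mm tall, beyond the selector; loose, to be left alone; origin at the centre of its underside
- dishes: stack of clear petri dishes, 90 mm across, 39 mm tall, beyond the selector; loose, to be left alone; origin at the centre of its underside
- tray: open white plastic tray, 80 x 110 mm, 30 mm tall, to the left of the selector; loose, to be left alone; origin at the centre of its underside

How it is judged:
By the outcome, as a careful person would: the job done as asked, in the order asked, and still so for the second after the job is handed in, with the robot touching nothing.
It also fails if it takes over 72 s, if anything falls off the work surface, if the arm or the gripper's body presses on something with over 40 N, if the wrist force passes 120 N, or if a joint passes its speed limit or range.

## Working session

There is one attempt and no reset: what is moved stays moved. The work goes in short steps, each a Python script; the robot and the scene stay as the last script left them, time stands still between calls to the robot, and variables do not carry over. Pictures are saved under pics/ and viewed, and the job is handed in when it is done.

```bash
ls; mkdir -p pics; python3 - <<'E'
from workcell import arm, vision
import cv2, numpy as np
np.set_printoptions(precision=4,suppress=True)
for n in ("scene","top"):
    im=vision.camera(n); cv2.imwrite(f"pics/{n}0.png",im[:,:,::-1]); c=vision.get_calibration(n); print(n,c)
s=arm.sense(); print(s, arm.tip_reach)
E
```

```text
pics
scene {'intrinsics': array([[450.3474,   0.    , 318.9871],
       [  0.    , 450.3474, 197.0608],
       [  0.    ,   0.    ,   1.    ]]), 'extrinsics': array([[-0.7307, -0.3816,  0.5661,  1.1721],
       [ 0.6827, -0.4193,  0.5985,  0.6396],
       [ 0.009 ,  0.8237,  0.5669,  0.6709],
       [ 0.    ,  0.    ,  0.    ,  1.    ]])}
top {'intrinsics': array([[508.5606,   0.    , 314.2586],
       [  0.    , 508.5606, 193.7185],
       [  0.    ,   0.    ,   1.    ]]), 'extrinsics': array([[ 0.0202,  0.9962, -0.0851,  0.5414],
       [-0.9998,  0.0205,  0.0036,  0.084 ],
       [ 0.0054,  0.085 ,  0.9964,  1.328 ],
       [ 0.    ,  0.    ,  0.    ,  1.    ]])}
{'time': 0.1, 'joint_pos': array([ 1.1425,  0.4267,  0.0738,  1.6065, -0.0341,  1.1108, -0.0671]), 'joint_velocities': array([-0.    , -0.0024,  0.0014, -0.0015,  0.0004, -0.0014, -0.0002]), 'joint_torque': array([  0.007 , -93.7466,   3.6763, -45.504 ,  -0.0486,   0.0168,
        -0.    ]), 'ee_pos': array([ 0.1856, -0.6486,  0.2189]), 'eef_rot': array([-0.0006,  0.9903,  0.139 , -0.0001]), 'force': array([ 0.1668, -0.1299,  0.9313]), 'moment': array([-0.0303,  0.0151, -0.0308]), 'grip_width': 1.0017596266861832} 0.014
```

View pics/scene0.png

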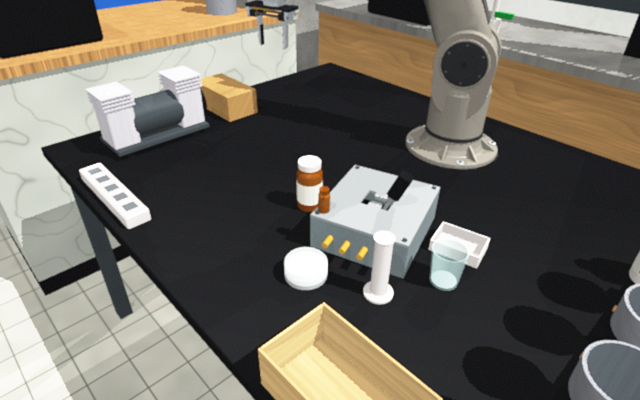

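View pics/top0.png

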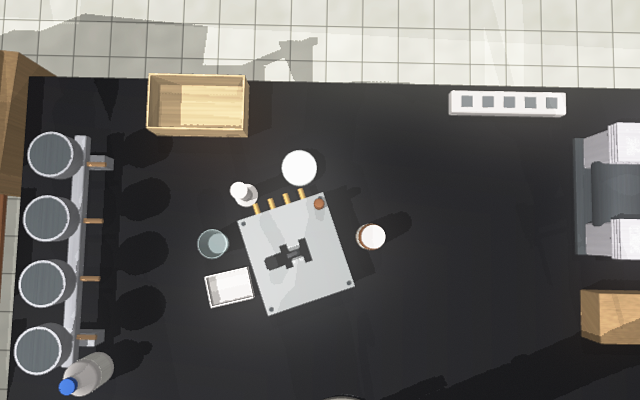

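The top view shows the box with its lever near (278,260). The loose items stand around it. I'll enlarge that part.

```bash
python3 - <<'E'
import cv2
a=cv2.imread("pics/top0.png")[180:330,190:400]; cv2.imwrite("pics/top0z.png",cv2.resize(a,None,fx=3.8,fy=3.8,interpolation=cv2.INTER_CUBIC))
a=cv2.imread("pics/scene0.png")[150:290,280:480]; cv2.imwrite("pics/scene0z.png",cv2.resize(a,None,fx=4,fy=4,interpolation=cv2.INTER_CUBIC))
E
```

```text
(no output)
```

View pics/top0z.png

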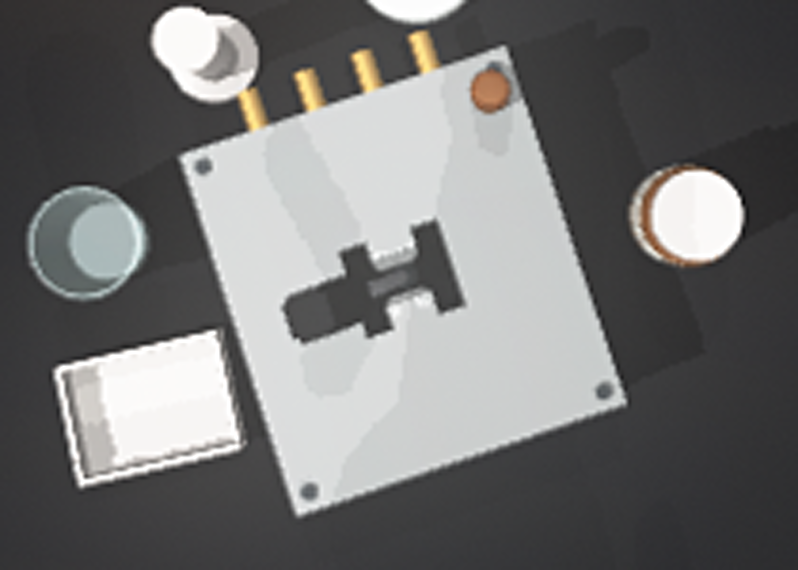

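View pics/scene0z.png

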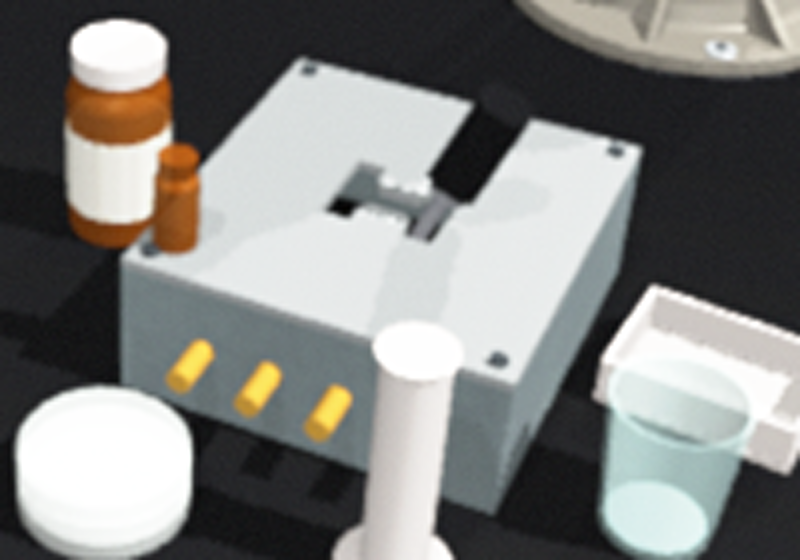

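```bash
cat > h.py <<'E'
import numpy as np, cv2
np.set_printoptions(precision=4,suppress=True)
from workcell import arm, vision
def ray(n,px):
    c=vision.get_calibration(n);K=c["intrinsics"];E=c["extrinsics"]
    d=np.linalg.inv(K)@np.array([px[0],px[1],1.]); d=E[:3,:3]@np.array([d[0],-d[1],-d[2]])
    return E[:3,3],d
def onz(n,px,z):
    o,d=ray(n,px); return o+d*(z-o[2])/d[2]
def tri(p1,p2):
    o1,d1=ray("top",p1);o2,d2=ray("scene",p2)
    A=np.stack([d1,-d2],1);s=np.linalg.lstsq(A,o2-o1,rcond=None)[0]
    a,b=o1+d1*s[0],o2+d2*s[1]; return (a+b)/2,np.linalg.norm(a-b)
def proj(n,p):
    c=vision.get_calibration(n);E=c["extrinsics"];q=E[:3,:3].T@(np.asarray(p)-E[:3,3])
    return (c["intrinsics"]@np.array([q[0],-q[1],-q[2]])/-q[2])[:2]
E
python3 - <<'E'
from h import *
Z=lambda p:(p[0]/3.8+190-.4,p[1]/3.8+180-.4)
S=lambda p:(p[0]/4+280-.4,p[1]/4+150-.4)
C=np.array([onz("top",Z(p),.09) for p in [(180,155),(505,46),(627,404),(297,516)]]) # FL FR NR NL
C2=np.array([onz("scene",S(p),.09) for p in [(505,383),(122,260),(302,58),(642,147)]])
for c in (C,C2):
    print(c[:,:2]); print([np.linalg.norm(c[i]-c[i-1]) for i in range(4)]); 
    x=c[0]+c[1]-c[2]-c[3]; y=c[0]+c[3]-c[1]-c[2]
    print("centre",c.mean(0),"yaw",np.arctan2(x[1],x[0]),np.arctan2(-y[0],y[1]))
print("gate ctr via slots", [onz("top",Z(p),.09)[:2] for p in [(353,248),(378,333),(425,225),(453,309)]])
print("gate mid", np.mean([onz("top",Z(p),.09)[:2] for p in [(353,248),(378,333),(425,225),(453,309)]],0))
print("handle top quad centre", onz("top",Z((312,315)),.165))
for n,p,z in [("vial",(490,90),.148),("reag",(693,214),.13),("cyl",(187,40),.144),("tray",(150,408),.03),("beak",(87,243),.04)]: print(n,onz("top",Z(p),z)[:2])
E
```

```text
[[ 0.5783  0.266 ]
 [ 0.6525  0.0595]
 [ 0.4265 -0.022 ]
 [ 0.3527  0.1849]]
[np.float64(0.23969928028164214), np.float64(0.21946575158953002), np.float64(0.24028748729878915), np.float64(0.21970419610328554)]
centre [0.5025 0.1221 0.09  ] yaw 0.34574062337914657 0.3438728229339207
[[ 0.5799  0.2647]
 [ 0.6516  0.0622]
 [ 0.4226 -0.02  ]
 [ 0.3494  0.1867]]
[np.float64(0.2433859171061649), np.float64(0.21479686376270582), np.float64(0.2432248966474525), np.float64(0.2192763569495639)]
centre [0.5009 0.1234 0.09  ] yaw 0.33522335629439576 0.34045319360347454
gate ctr via slots [array([0.5213, 0.1539]), array([0.468 , 0.1367]), array([0.5368, 0.1084]), array([0.484 , 0.0894])]
gate mid [0.5025 0.1221]
handle top quad centre [0.4823 0.1731 0.165 ]
vial [0.6201 0.0693]
reag [ 0.5471 -0.0579]
cyl [0.6474 0.2561]
tray [0.4121 0.2892]
beak [0.5203 0.333 ]
```

```bash
python3 - <<'E'
import cv2,numpy as np
def f(n,y0,y1,x0,x1,k):
    a=cv2.imread(f"pics/{n}.png")[y0:y1,x0:x1].astype(float)
    a=np.clip((a/255)**.5*255,0,255).astype(np.uint8)
    return cv2.resize(a,None,fx=k,fy=k,interpolation=cv2.INTER_NEAREST)
a=f("top0",230,275,255,320,10);b=f("scene0",165,215,350,425,8)
cv2.imwrite("pics/t1.png",a);cv2.imwrite("pics/s1.png",b)
E
```

```text
(no output)
```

View pics/t1.png

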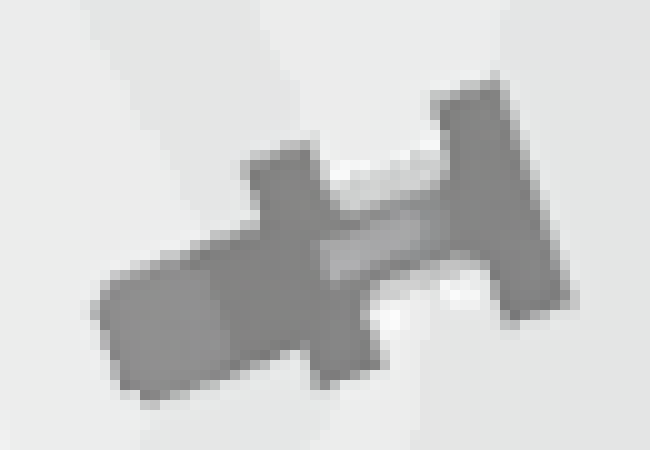

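View pics/s1.png

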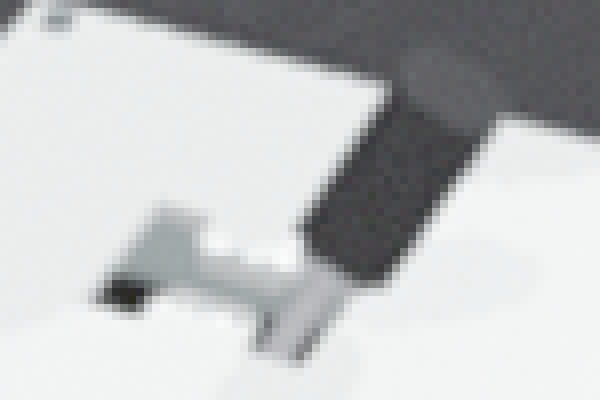

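```bash
cat >> h.py <<'E'
G=np.array([.502,.1225,.09]); YAW=.343
bx=np.array([np.cos(YAW),np.sin(YAW),0]);by=np.array([-bx[1],bx[0],0]);bz=np.array([0,0,1.])
def W(x,y,z): # box axes rel gate centre xy, z above bench
    return np.array([G[0],G[1],0])+x*bx+y*by+z*bz
def lev(stick,cross,r): # point along rod
    u=np.array([np.tan(stick),-np.tan(cross),1]);u/=np.linalg.norm(u)
    return W(r*u[0],r*u[1],.03+r*u[2])
E
python3 - <<'E'
from h import *
for st in (-.36,-.1,0,.1,.36):
    print(st,"top face px",(proj("top",lev(st,-.38,.15))-[254.5,229.5])*10,"scene",(proj("scene",lev(st,-.38,.15))-[349.5,164.5])*8,"scene rod .065/.09",[(proj("scene",lev(st,-.38,r))-[349.5,164.5])*8 for r in(.03,.065,.09)])
E
```

```text
-0.36 top face px [246.5064 528.7257] scene [485.4481  29.7144] scene rod .065/.09 [array([257.6251, 369.8223]), array([321.9546, 273.7874]), array([368.9483, 203.6323])]
-0.1 top face px [183.2641 384.6114] scene [457.921  69.5  ] scene rod .065/.09 [array([251.1209, 379.2886]), array([308.4335, 293.4338]), array([350.8317, 229.9209])]
0 top face px [162.9106 326.202 ] scene [442.4605  92.0771] scene rod .065/.09 [array([247.841 , 384.0943]), array([301.4254, 303.6935]), array([341.2387, 243.9556])]
0.1 top face px [145.0365 266.9655] scene [424.3669 118.5916] scene rod .065/.09 [array([244.1602, 389.5012]), array([293.4736, 315.3669]), array([330.2619, 260.0622])]
0.36 top face px [111.2971 112.9569] scene [365.5618 205.1532] scene rod .065/.09 [array([232.8591, 406.1596]), array([268.6892, 351.8872]), array([295.654 , 311.0434])]
```

The lever starts leaning left, already at the cross passage: stick is about -0.01 in both views. I'll check that the planned waypoints are reachable, then approach with the fingers shut.

```bash
cat >> h.py <<'E'
from scipy.spatial.transform import Rotation as Ro
def quat(s):
    y=s*bx; z=np.array([0,0,-1.]); x=np.cross(y,z)
    q=Ro.from_matrix(np.stack([x,y,z],1)).as_quat(); return np.array([q[3],q[0],q[1],q[2]])
def T(x,y,ztip): return W(x,y,ztip+.014)
def st():
    s=arm.sense();p=s["ee_pos"]-[G[0],G[1],0]
    print("t",round(s["time"],2),"box xy",np.round([p@bx,p@by],4),"tip z",round(s["ee_pos"][2]-.014,4),"F box",np.round([s["force"]@bx,s["force"]@by,s["force"][2]],2),"grip",round(float(s["grip_width"]),3));return s
E
python3 - <<'E'
from h import *
for s in (1,-1):
    for p in [T(0,.098,.25),T(0,.098,.128),T(0,-.022,.128),T(-.06,-.048,.128),T(.03,-.048,.128)]:
        print(s,p,arm.inverse_kinematics(p,quat(s)))
E
```

```text
1 [0.469  0.2148 0.264 ] [ 0.4058  0.2859 -1.1206  1.8563  0.2791  1.1724 -0.4661]
1 [0.469  0.2148 0.142 ] [ 0.3036  0.4456 -1.0502  1.9891  0.4692  0.9735 -0.6359]
1 [0.5094 0.1018 0.142 ] [ 0.4707  0.416  -0.9611  1.9842  0.4186  0.9528 -0.3572]
1 [0.4616 0.0571 0.142 ] [ 0.5254  0.2879 -0.8915  2.0985  0.2907  0.8802 -0.1908]
1 [0.5464 0.0874 0.142 ] [ 0.3843  0.4284 -0.8175  1.9167  0.3796  0.9573 -0.2687]
-1 [0.469  0.2148 0.264 ] [ 0.4323  0.3008 -1.1593  1.8553  0.2982  1.179   2.6579]
-1 [0.469  0.2148 0.142 ] [ 0.2844  0.4334 -1.0223  1.9899  0.451   0.9651  2.5217]
-1 [0.5094 0.1018 0.142 ] [-1.2341  0.5561  1.2223  2.0715 -0.6457  0.9693 -2.4632]
-1 [0.4616 0.0571 0.142 ] [-1.257   0.4097  1.2397  2.1837 -0.5086  0.8847 -2.5039]
-1 [0.5464 0.0874 0.142 ] [-1.1449  0.6329  1.2157  1.9989 -0.7078  1.0219 -2.3838]
```

```bash
python3 - <<'E'
from h import *
arm.move_gripper(0.0,30)
p=arm.sense()["ee_pos"]; arm.move_l([p[0],p[1],.38],v=.25); st()
arm.reach(T(0,.1,.3),quat(1)); s=st(); print(s["joint_pos"])
for n in ("scene","top"): cv2.imwrite(f"pics/{n}2.png",vision.camera(n)[:,:,::-1])
E
```

```text
t 2.31 box xy [-0.5572 -0.6197] tip z 0.3645 F box [-0.71 -0.8  -0.21] grip 0.006
t 5.5 box xy [0.0002 0.0993] tip z 0.2999 F box [-0.12 -0.03 -0.75] grip 0.006
[ 0.4574  0.2454 -1.1666  1.7865  0.2363  1.2652 -0.4288]
```

View pics/scene2.png

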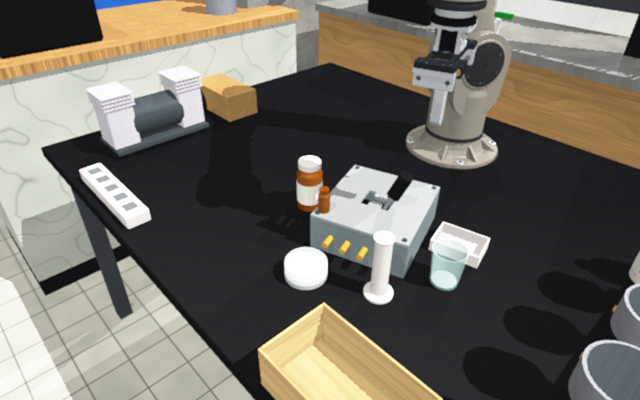

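View pics/top2.png

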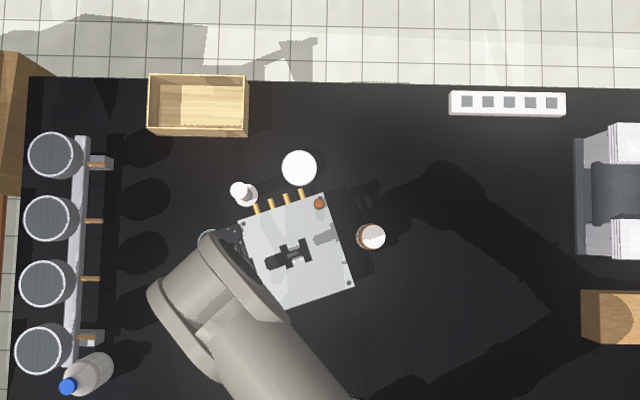

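The shut gripper hangs above and to the left of the handle, with the fingertip near scene pixel (437,122). All labware is standing. Next I descend and push right.

```bash
python3 - <<'E'
from h import *
print("tip px pred",proj("scene",T(0,.0993,.3)))
print(arm.move_l(T(0,.1,.128),v=.12,guard=8)); st()
print(arm.move_l(T(0,.06,.128),v=.05,guard=12)); st()
cv2.imwrite("pics/scene3.png",vision.camera("scene")[:,:,::-1][120:260,270:470].repeat(4,0).repeat(4,1))
E
```

```text
tip px pred [435.8309 116.8727]
False
t 7.18 box xy [0.0004 0.1   ] tip z 0.1286 F box [-0.67 -0.01  0.51] grip 0.007
False
t 8.13 box xy [-0.0001  0.0599] tip z 0.1279 F box [0.23 0.71 0.5 ] grip 0.004
```

View pics/scene3.png

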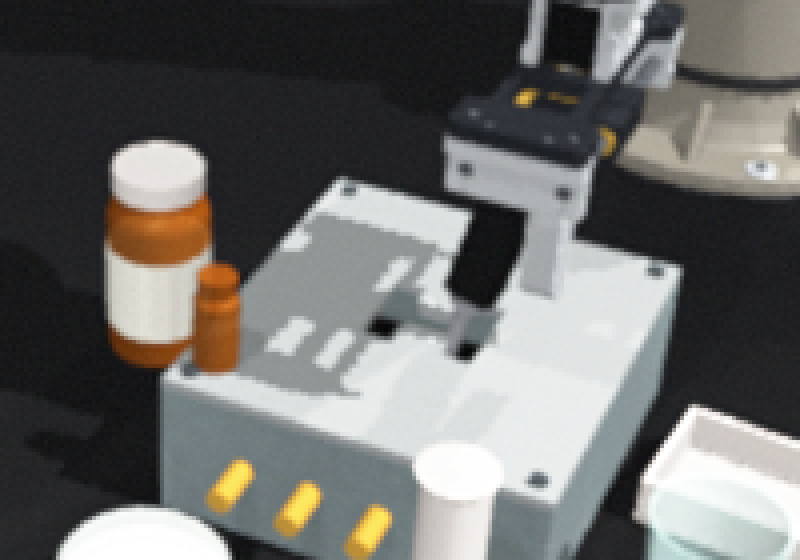

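The finger has met the handle's left face and the lever is moving into the cross passage. I'll carry on to the right.

```bash
python3 - <<'E'
from h import *
for y in (.03,.01,-.006,-.012,-.016):
    g=arm.move_l(T(0,y,.128),v=.05,guard=10); s=st()
    if g: print("guard"); break
cv2.imwrite("pics/scene4.png",vision.camera("scene")[:,:,::-1][120:260,270:470].repeat(4,0).repeat(4,1))
E
```

```text
t 8.93 box xy [-0.0002  0.0297] tip z 0.1279 F box [-0.55  0.33 -0.29] grip 0.006
t 9.48 box xy [-0.0001  0.0095] tip z 0.1279 F box [-0.11  0.78 -0.17] grip 0.001
t 9.95 box xy [-0.     -0.0065] tip z 0.128 F box [ 0.1   0.11 -0.24] grip 0.006
t 10.22 box xy [ 0.     -0.0123] tip z 0.128 F box [1.03 0.3  0.56] grip 0.005
t 10.47 box xy [ 0.     -0.0162] tip z 0.128 F box [0.71 1.22 0.48] grip 0.006
```

View pics/scene4.png

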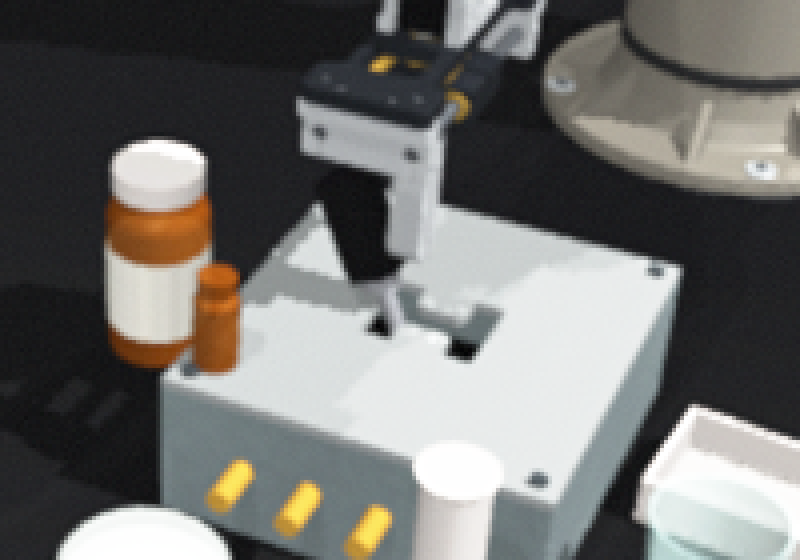

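```bash
python3 - <<'E'
from h import *
print(arm.move_l(T(0,-.018,.128),v=.03,guard=7)); st()
arm.move_l(T(0,.03,.128),v=.1); st()
arm.move_l(T(-.07,.03,.128),v=.15); st()
for c in (.32,.38,.44):
  for s in (-.05,0,.05): print(c,s,[((proj("scene",lev(s,c,r))+.5-[330,150])*8).round(0) for r in(.09,.15)])
im=vision.camera("scene")[:,:,::-1]; cv2.imwrite("pics/scene5.png",np.clip((im[150:222,330:400]/255.)**.5*255,0,255).astype(np.uint8).repeat(8,0).repeat(8,1))
cv2.imwrite("pics/top5.png",vision.camera("top")[:,:,::-1])
E
```

```text
False
t 10.77 box xy [ 0.    -0.018] tip z 0.128 F box [-0.13  2.41 -0.45] grip 0.006
t 11.4 box xy [0.     0.0297] tip z 0.1279 F box [-0.33 -0.04  0.26] grip 0.004
t 12.02 box xy [-0.0691  0.0294] tip z 0.1283 F box [ 0.91 -0.67 -0.54] grip 0.004
0.32 -0.05 [array([300., 293.]), array([255.,  98.])]
0.32 0 [array([294., 300.]), array([244., 109.])]
0.32 0.05 [array([288., 308.]), array([234., 121.])]
0.38 -0.05 [array([283., 294.]), array([225., 101.])]
0.38 0 [array([277., 301.]), array([215., 112.])]
0.38 0.05 [array([271., 309.]), array([205., 123.])]
0.44 -0.05 [array([266., 297.]), array([197., 105.])]
0.44 0 [array([260., 303.]), array([187., 116.])]
0.44 0.05 [array([255., 310.]), array([178., 127.])]
```

View pics/scene5.png

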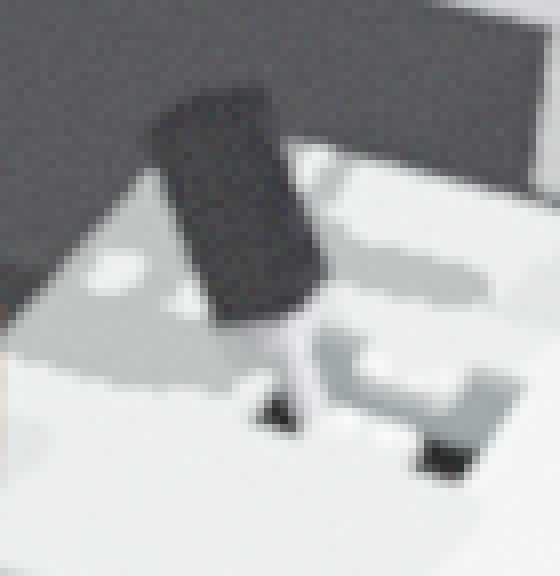

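View pics/top5.png

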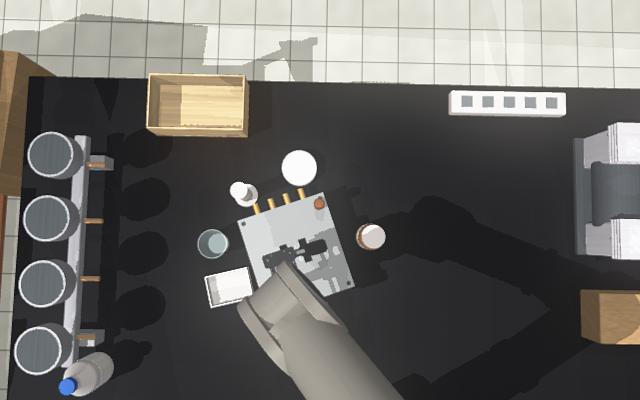

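Both views now put the lever at cross ≈ 0.38 and stick ≈ 0: in the right-hand slots, at the passage. The top view shows the handle at about (318,246). Next I go behind the near face and push forward.

```bash
python3 - <<'E'
from h import *
print(arm.move_l(T(-.07,-.049,.128),v=.12,guard=8)); st()
for x in (-.025,-.01,0,.005,.008,.011,.014,.017):
    g=arm.move_l(T(x,-.049,.128),v=.04,guard=7); s=st()
    if g or s["force"]@bx<-6: print("stop"); break
im=vision.camera("scene")[:,:,::-1]; cv2.imwrite("pics/scene6.png",im[120:260,270:470].repeat(4,0).repeat(4,1))
E
```

```text
False
t 12.93 box xy [-0.0699 -0.0483] tip z 0.128 F box [-0.83 -0.34  0.38] grip 0.002
t 14.2 box xy [-0.0253 -0.049 ] tip z 0.1279 F box [-1.25  0.42 -1.1 ] grip 0.005
t 14.72 box xy [-0.0096 -0.0488] tip z 0.128 F box [ 0.86 -0.02 -0.08] grip 0.005
t 15.12 box xy [ 0.0003 -0.0489] tip z 0.1279 F box [-0.89 -0.99 -0.01] grip 0.005
t 15.4 box xy [ 0.0052 -0.049 ] tip z 0.128 F box [-1.26 -0.19  0.05] grip 0.005
t 15.65 box xy [ 0.0081 -0.049 ] tip z 0.128 F box [-0.63 -0.62 -0.42] grip 0.007
t 15.9 box xy [ 0.0112 -0.049 ] tip z 0.128 F box [-2.15 -0.62  0.08] grip 0.008
t 16.15 box xy [ 0.014 -0.049] tip z 0.1279 F box [-2.36 -0.97 -0.7 ] grip 0.003
t 16.4 box xy [ 0.0156 -0.049 ] tip z 0.1275 F box [-9.93  0.26  2.72] grip 0.005
stop
```

View pics/scene6.png

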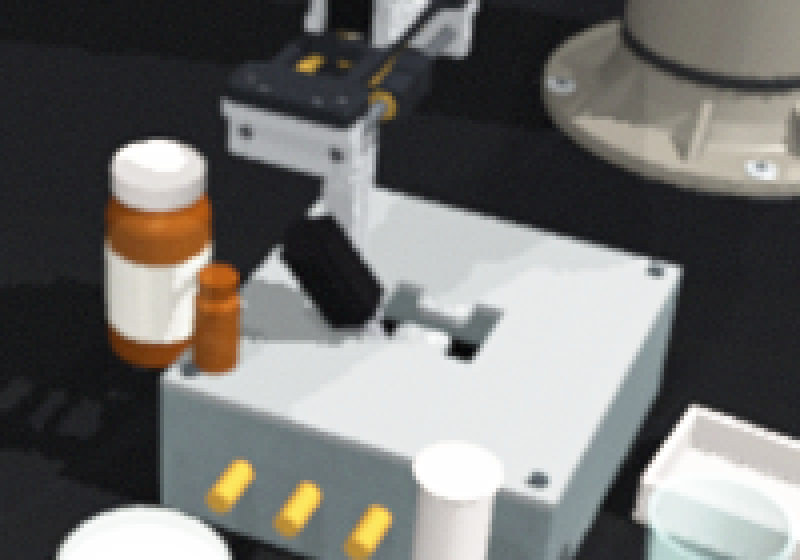

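The lever met the end wall: force rose sharply from 2.4 to 9.9 N at the expected position. I'll back off, clear the view and check.

```bash
python3 - <<'E'
from h import *
arm.move_l(T(-.06,-.049,.128),v=.12); arm.move_l(T(-.06,-.049,.34),v=.25)
arm.reach([.25,-.5,.36],quat(1)); st(); arm.sleep(.5)
for s in (.3,.36,.4): print(s,[(proj(n,lev(s,.38,.15))+.5-o)*k for n,o,k in (("scene",[330,150],8),("top",[280,210],8))])
im=vision.camera("scene")[:,:,::-1]; tp=vision.camera("top")[:,:,::-1]
g=lambda a:np.clip((a/255.)**.5*255,0,255).astype(np.uint8)
cv2.imwrite("pics/scene7.png",im);cv2.imwrite("pics/top7.png",tp)
cv2.imwrite("pics/z7.png",np.hstack([g(im[150:215,330:380]).repeat(8,0).repeat(8,1),g(tp[210:275,280:330]).repeat(8,0).repeat(8,1)]))
for n,i in (("scene",im),("top",tp)):
    a=cv2.imread(f"pics/{n}0.png"); d=(cv2.absdiff(a,i).max(2)>40).astype(np.uint8)
    k,_,s,c=cv2.connectedComponentsWithStats(d); print(n,[list(x) for x in s[1:] if x[4]>15])
E
```

```text
t 20.38 box xy [-0.4456 -0.5012] tip z 0.3461 F box [ 0.66 -0.01  0.22] grip 0.006
0.3 [array([160.2242, 199.8726]), array([250.3329, 159.0619])]
0.36 [array([150.6836, 222.433 ]), array([238.2417, 133.4073])]
0.4 [array([144.6569, 238.3563]), array([229.9687, 116.7129])]
scene [[np.int32(245), np.int32(0), np.int32(54), np.int32(45), np.int32(957)], [np.int32(425), np.int32(0), np.int32(20), np.int32(34), np.int32(448)], [np.int32(471), np.int32(0), np.int32(13), np.int32(21), np.int32(176)], [np.int32(482), np.int32(0), np.int32(8), np.int32(23), np.int32(61)], [np.int32(487), np.int32(0), np.int32(21), np.int32(55), np.int32(436)], [np.int32(283), np.int32(25), np.int32(5), np.int32(24), np.int32(100)], [np.int32(459), np.int32(30), np.int32(37), np.int32(57), np.int32(790)], [np.int32(434), np.int32(40), np.int32(28), np.int32(45), np.int32(337)], [np.int32(504), np.int32(49), np.int32(3), np.int32(7), np.int32(19)], [np.int32(482), np.int32(58), np.int32(24), np.int32(39), np.int32(217)], [np.int32(201), np.int32(76), np.int32(23), np.int32(13), np.int32(162)], [np.int32(237), n
[... 176 characters left out ...]
 np.int32(26), np.int32(379)], [np.int32(370), np.int32(201), np.int32(12), np.int32(4), np.int32(18)], [np.int32(382), np.int32(204), np.int32(7), np.int32(6), np.int32(28)]]
top [[np.int32(298), np.int32(212), np.int32(36), np.int32(30), np.int32(614)], [np.int32(288), np.int32(242), np.int32(16), np.int32(10), np.int32(55)], [np.int32(264), np.int32(252), np.int32(21), np.int32(19), np.int32(264)], [np.int32(293), np.int32(256), np.int32(10), np.int32(4), np.int32(17)], [np.int32(636), np.int32(294), np.int32(4), np.int32(10), np.int32(20)], [np.int32(586), np.int32(319), np.int32(54), np.int32(25), np.int32(455)], [np.int32(614), np.int32(370), np.int32(26), np.int32(30), np.int32(300)]]
```

View pics/z7.png

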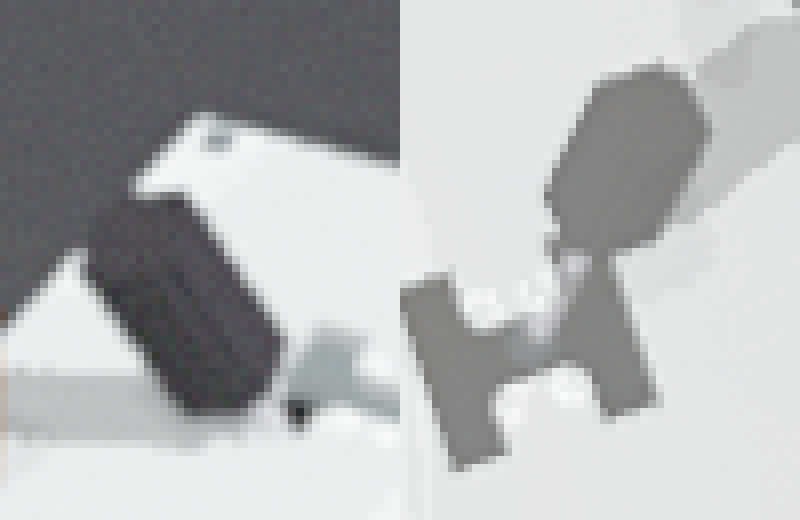

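View pics/top7.png

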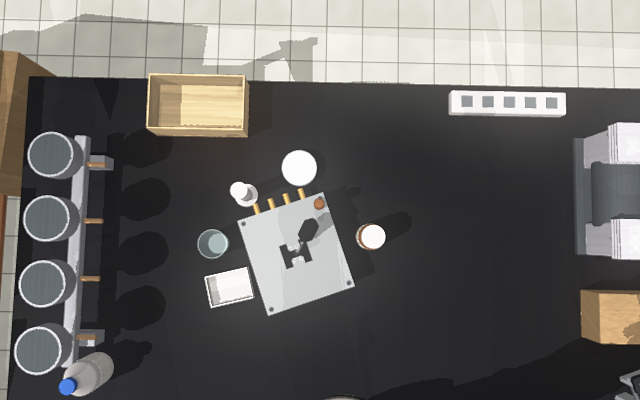

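The handle now leans far right. Its top is near (250,115) in the top close-up, against a predicted (238,133) for stick 0.36, so it is home within measuring error. Nothing but the lever, its shadow and the arm differs from the first pictures.

```bash
python3 - <<'E'
from h import *
from workcell import ticket
print(ticket.finish_job())
E
```

```text
the job is handed in; nothing more can be done
None
```

The vacuum selector is switched to branch three, with the lever fully home in the far right slot, and the job is handed in. At the start the lever was already level with the cross passage on the left (stick about 0), so I didn't need to bring it there first. With the fingers shut, I pushed it across on its left face, then forward on its near face.

- **Across:** the push took about 2.4 N. Before going forward, the scene view put the lever at cross about 0.38 and stick about 0. It never went toward the fourth slot.
- **Home:** the push forward ended at the slot's end wall, where the force rose sharply from 2.4 to 9.9 N, and I stopped there.
- **Last pictures:** with the arm clear at about 20 s, both views agree with stick about 0.36–0.40 and cross about 0.38. The match is only good to a couple of pixels, so I rely on the force rise as the proof that it is home.
- **Labware:** comparing the first and last pictures showed changes only at the lever, its shadow and the arm, so the labware is where it was.

No checks failed.

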